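# Fit the loose lever to a circuit-board vice and clamp the board

## Task

The board vice's clamping lever is lying loose on the bench. Turn the lever so that its keyed hole matches the ribs of the vice's upright spindle, slide it fully down until it sits flush on the spindle's flange, and only then swing it counter-clockwise (seen from above) as far as it goes, so that the jaw closes on the circuit board. Leave the lever on the spindle and do not disturb the spool, jar, screwdriver and parts tray.

Things in the scene. Friction and masses are not known exactly. Their poses are not given: they have to be found in the camera images.
- lever: Loose dark steel lever, 0.19 to 0.26 kg, lying flat on the bench. Origin: on the hole's axis, at the underside; z up; the arm runs along -x. Hub: square block 40 x 40 mm, sides square to x and y, 18 mm high. Arm: bar 14 mm wide, 8 mm thick, level with the underside, to a round end 106 mm from the axis. Centre of mass about 32 mm from the axis, towards the knob. The hub's +y and -y sides are free to grip.
- lever_hole (a point): Centre of the T-shaped hole at the hub's top, 18 mm above the underside; axes as the lever's. The hole goes right through: three slots 10 mm wide reach 15 mm from its axis along -x (towards the arm), +y and -y; on +x it reaches only 7 mm.
- lever_knob (a point): Centre of the top of the lever's upright black plastic knob, 20 mm across, at the arm's end: 106 mm along the lever's -x from the hole's axis, 38 mm above the underside; axes as the lever's.
- spindle_seat (a point): On the vertical spindle axis, at the flat top of the spindle's steel flange (48 mm across, 72 mm above the bench), on which the lever must rest; z up, turns with the spindle. When the lever is fully home its origin and axes coincide with this point's.
- spindle_tip (a point): Top of the spindle, on its axis, 25 mm above the flange; axes as spindle_seat. Core 12 mm across, 20 mm high, with a 5 mm blunt cone on top. Three ribs, 8 mm wide, 17 mm high with rounded tops, reach 14 mm from the axis along -x, +y and -y; none on +x, so the lever fits in one direction only, with 1 mm play all round.
- pointer_tip (a point): End of a steel tab 12 mm wide that sticks out from the spindle's flange along its -x, 48 mm from the axis, level with the flange's top; it turns with the spindle. The fitted lever's arm rests on it.
- spindle (a joint): Angle of the vice's spindle, rad: 0 is wide open, 1.2 is the stop at which the jaw has closed on the board; it grows counter-clockwise seen from above. Starts between 0 and 0.4, turns with about 0.22 N m of friction and stays where it is left.
- vice: Grey board vice fixed to the bench. Origin at bench level under the spindle axis; z up, x towards the jaws. Base plate x -65 to 185 mm, 110 mm wide; spindle housing 64 x 70 mm, 62 mm high; two dark steel jaws 68 mm high, the moving one at x 62 to 74 mm when open, the fixed one at 161 to 175; a green circuit board between. At spindle angle q the tab points along -x turned by q - 0.6 about z.
- solder_spool: Aluminium solder spool, 52 mm across, 30 mm high, standing on the bench; origin under its centre. Bystander.
- flux_jar: Amber glass jar with a black cap, 48 mm across, 55 mm high; origin under its centre. Bystander.
- screwdriver: Screwdriver 160 mm long lying on the bench along its x; origin at its middle, underside. Bystander.
- parts_tray: Grey plastic open tray with four compartments, 110 x 80 x 25 mm; origin under its centre. Bystander.
Things that resemble listed ones, but are neither listed nor needed, are in the scene too. What is shaped like the lever but red is not meant.

How it is judged:
By the outcome, as a careful person would: the job done as asked, in the order asked, and still so for the second after the job is handed in, with the robot touching nothing.
It also fails if it takes over 58 s, if anything falls off the work surface, if the arm or the gripper's body presses on something with over 40 N, if the wrist force passes 120 N, or if a joint passes its speed limit or range.

## Robot

A 7-joint arm with a two-finger parallel gripper is mounted at the origin on the work surface. World frame = base frame: x ahead of the robot, y to its left, z up, the work surface at z = 0. Lengths are in m, angles in rad, forces in N, time in s.
With the tool pointing down it reaches from about 0.425 to 0.925 m from the base axis. Payload 6.8 kg.
Tool frame: the origin (TCP) lies at the centre of the arm's flange, where the gripper is bolted on; the fingertips stand 173 mm ahead of it and the grasp point (between the pads) lies 155 mm ahead of it; z points along the fingers, y is the direction in which the jaws open and shut (so a half turn about z gives the same grasp; the last joint's range is limited). The gripper opens to 85 mm and grips with 20 to 120 N. Pads are 22 mm wide; open, the fingers measure 114 mm over their backs; the gripper's body (76 mm by 85 mm) begins 54 mm behind the grasp point. The pads swing forward as they close: fully open they stand 13 mm farther back than shut.
Start: joints at [1.008, 0.477, 0.022, 1.555, -0.011, 1.109, -0.083], TCP at [0.297, -0.606, 0.405] pointing down, gripper open.
Joint ranges: [-2.96, 2.96], [-0.34, 2.1], [-1.41, 1.46], [0.24, 2.44], [-1.37, 4.51], [0.17, 1.92], [-2.96, 2.96]. Speed limits (rad/s): [2.39, 2.39, 3.14, 3.14, 3.14, 3.14, 3.14].

## Interface

Orientations are given as a rotation vector (axis times angle).
In Python, from bench import r gives the robot as it stands. The module is installed in compiled form; this text tells all that it offers.
- The arm moves only by the shell command python3 -m creep 'ROWS' [OPENING] [FORCE]. ROWS is a JSON object of lists of equal length, an entry for each row: "linear": the shift along the tool's x, y, z in cm, a list of three; "rot": the turn, a rotation vector about the tool's x, y, z in rad, a list of three. A call has 1 to 20 rows; each row shifts and turns the commanded pose from where the row before left it, along the tool's axes as they then stand; what a row does not reach is not made up. A row lasts 1/12 s, in which the tool goes at most 41.7 mm and 7.16 degrees, less where a joint would pass 70% of its speed; a pose out of reach is approached as far as the arm can. A call with a gripper value outside its range is refused whole. OPENING is the closure, from -1 (fully open) to 1 (shut), so that 0 is half open, set as the call begins (- or left out, the last holds). The fingers move at their own pace and stop on an object; FORCE is the grip in N (left out, the last holds). Time passes only in rows, so rows that do not move let the fingers close. It gives the time, the measured TCP pose, the force and the opening at its end, in the units of the state.
- r.get_obs(): the state, without advancing time (a new reading comes with each control period).
- r.grab_frame(name): name is "side" or "top" or "wrist"; returns the picture (420x560x3 uint8, blue, green, red); there is no depth.
- r.get_calibration(name): a dict with "fx", "fy", "cx", "cy" (pixels), "pose" (4x4, takes a point from camera to world coordinates); the wrist camera has in their place "mount" (4x4, takes a point from camera to tool coordinates, whose origin is the TCP and whose axes are the flange's). Camera axes: x right, y down, z forward; pixel columns grow to the right and rows downward; lengths in m; the calibration is good to about 2 mm. A picture is of the moment at which its call begins: read the wrist's pose just before it. get_calibration takes no time and is no camera call.
- r.hand_in(): hands the job in, once; it reports no verdict.
Trained networks look in the newest picture that a camera, given by its name, has taken for a name from the list of things; names that differ only in an ending like _2 or _b are one class to them, and where a whole thing is asked for, a point or a joint stands for the part that bears it (a point fixed in the world has none). Each returns a list of dicts, best first, with "p" (0 to 1); they miss things now and then, are a little off and sometimes report something else, mostly with a low value. They report only what shows in the picture. A call takes as long as a camera call. They do not tell look-alikes from the thing itself.
- r.cut_out(camera, label): "pixels" (420x560 bool, what is visible of it) and "uv" ([column, row] in pixels, amid what is visible of it).
The state is a dict: "clock": time; "joints": joint angles; "qvel": joint speeds; "tau": joint torques, N m; "tcp_pos": TCP position; "orientation": TCP orientation; "contact_force": force on the tool from outside, world axes, zero at the start; "moment": the same for the moment, N m; "grip_width": finger opening in m.
Only numpy, scipy, OpenCV 4.12 (cv2) and the standard library are available. Lean on these libraries where they do the work, as an engineer would, in place of code of your own. Each camera call takes 0.05 s, during which the arm holds its last target. There are 200 camera calls.

## Working session

There is one attempt and no reset: what is moved stays moved. The work goes in short steps, Python scripts to look and compute and a shell command to move; the robot and the scene stay as the last step left them, time stands still between calls to the robot, and variables do not carry over. Pictures are saved under pics/ and viewed, about 8 in all and at most 12, crops included, and the job is handed in when it is done.

```bash
mkdir -p pics; python3 - <<'E'
from bench import r
import cv2,numpy as np
o=r.get_obs();print({k:np.round(v,3).tolist() for k,v in o.items()})
for c in["side","top"]:
    f=r.grab_frame(c);cv2.imwrite(f"pics/{c}0.png",f);k=r.get_calibration(c)
    print(c,k["fx"],k["cx"],k["cy"],np.round(k["pose"],3).tolist())
    for n in["lever","lever_hole","lever_knob","spindle_tip","pointer_tip","vice","solder_spool","flux_jar","screwdriver","parts_tray"]:
        print(n,[(np.round(d["uv"]).tolist(),round(d["p"],2),int(d["pixels"].sum())) for d in r.cut_out(c,n)])
print(r.get_calibration("wrist"))
a=[cv2.imread(f"pics/{c}0.png") for c in["side","top"]]
E
```

```text
{'clock': 0.0, 'joints': [1.008, 0.478, 0.022, 1.556, -0.012, 1.109, -0.083], 'qvel': [-0.001, 0.0, -0.001, -0.0, -0.001, -0.001, -0.0], 'tau': [0.0, -59.645, 1.608, -28.119, 0.012, 0.009, 0.0], 'tcp_pos': [0.296, -0.606, 0.404], 'orientation': [-3.059, -0.708, 0.001], 'contact_force': [-0.088, -0.828, 0.423], 'moment': [0.044, 0.014, 0.002], 'grip_width': 0.085}
side 487.68680801800014 276.7423580339558 211.03951355387784 [[-0.874, -0.326, 0.359, 0.064], [-0.485, 0.553, -0.678, 0.979], [0.022, -0.767, -0.641, 1.01], [0.0, 0.0, 0.0, 1.0]]
lever [([270.0, 181.0], 0.87, 265), ([297.0, 225.0], 0.76, 380), ([317.0, 196.0], 0.63, 291)]
lever_hole [([300.0, 221.0], 0.9, 405), ([320.0, 195.0], 0.66, 385), ([270.0, 185.0], 0.55, 317), ([254.0, 271.0], 0.23, 284)]
lever_knob [([266.0, 184.0], 0.61, 295), ([317.0, 192.0], 0.6, 303), ([296.0, 227.0], 0.56, 358)]
spindle_tip [([254.0, 274.0], 0.77, 258)]
pointer_tip [([252.0, 272.0], 0.77, 284)]
vice [([238.0, 273.0], 0.85, 3527), ([340.0, 158.0], 0.19, 556)]
solder_spool [([342.0, 252.0], 0.8, 289)]
flux_jar [([247.0, 212.0], 0.64, 287)]
screwd
[... 730 characters left out ...]
0], 0.74, 334)]
vice [([202.0, 188.0], 0.96, 3150)]
solder_spool [([277.0, 265.0], 0.8, 250)]
flux_jar [([281.0, 156.0], 0.65, 208)]
screwdriver [([193.0, 213.0], 0.57, 289), ([128.0, 245.0], 0.5, 277)]
parts_tray [([432.0, 203.0], 0.76, 1062)]
{'fx': 337.35105355549985, 'fy': 337.35105355549985, 'cx': 278.20306932549687, 'cy': 210.13231279224132, 'mount': array([[-2.50303963e-04, -9.50180278e-01, -3.11700781e-01,
         8.08114113e-02],
       [ 9.99999681e-01, -1.32505688e-06, -7.98986896e-04,
        -4.68569229e-04],
       [ 7.58768570e-04, -3.11700882e-01,  9.50179975e-01,
         3.08276034e-02],
       [ 0.00000000e+00,  0.00000000e+00,  0.00000000e+00,
         1.00000000e+00]])}
```

View pics/top0.png

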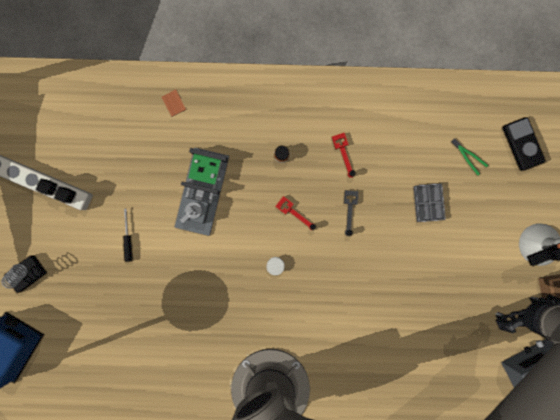

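View pics/side0.png

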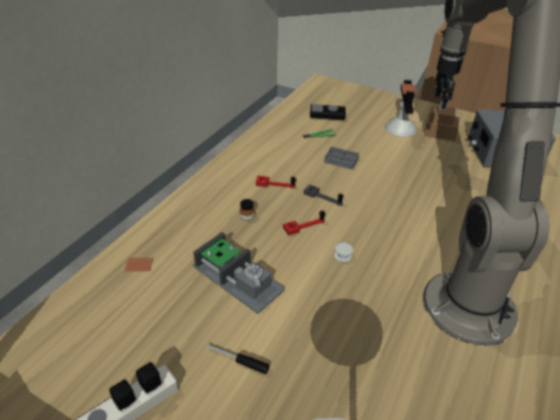

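Top view: dark lever with hub about (350,198) and knob (349,233). The look-alikes are the red levers, hubs at (340,140) and (284,205). The spindle is at (193,211) in the vice and its tab may point left. The dark one is the target, and I'll check it in a crop.

```bash
cat >h.py <<'E'
from bench import r
import cv2,numpy as np
from scipy.spatial.transform import Rotation as R
def cam(c):
    k=r.get_calibration(c)
    if c=="wrist":
        o=r.get_obs();T=np.eye(4);T[:3,:3]=R.from_rotvec(o["orientation"]).as_matrix();T[:3,3]=o["tcp_pos"];k["pose"]=T@k["mount"]
    return k
def pt(k,uv,z):
    d=k["pose"][:3,:3]@np.array([(uv[0]-k["cx"])/k["fx"],(uv[1]-k["cy"])/k["fy"],1]);p=k["pose"][:3,3]
    return p+d*(z-p[2])/d[2]
def px(k,P):
    q=np.linalg.inv(k["pose"])@np.append(P,1);return np.array([k["fx"]*q[0]/q[2]+k["cx"],k["fy"]*q[1]/q[2]+k["cy"]])
E
python3 - <<'E'
from h import *
k=cam("top")
for n,uv,z in[("hub",(350,198),.018),("knob",(349,233),.038),("spin",(193,211),.085),("vicefar",(226,152),.0)]:print(n,pt(k,uv,z).round(3))
f=cv2.imread("pics/top0.png")
a=cv2.resize(f[175:250,310:385],(450,450),interpolation=2);b=cv2.resize(f[140:240,165:240],(338,450),interpolation=2)
cv2.imwrite("pics/crop.png",np.hstack([a,b]))
E
```

```text
hub [ 0.573 -0.223  0.018]
knob [ 0.468 -0.22   0.038]
spin [0.519 0.234 0.085]
vicefar [0.703 0.155 0.   ]
```

View pics/crop.png

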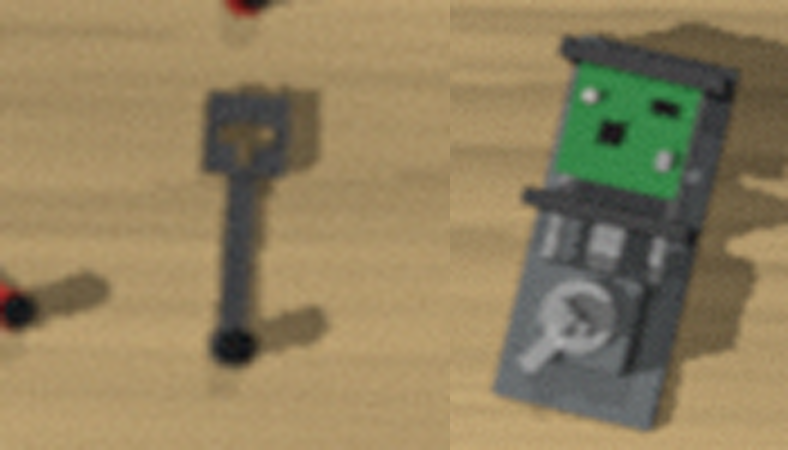

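The crop shows the dark steel lever, with its T-hole bar to ±y and stem towards the arm. The hub is at top-pixel (351,197) and the knob at (349,232.5). The spindle is at (193,211) with its tab to lower left at (182,221), so it needs about −48° yaw. To stay clear of the joint 7 limit I'll grasp with tool x at about 178°.

```bash
cat >>h.py <<'E'
def yaw():
    m=R.from_rotvec(r.get_obs()["orientation"]).as_matrix();return np.degrees(np.arctan2(m[1,0],m[0,0]))
def delta(P,yw=None):
    "cm along tool axes to TCP target P; rot about tool z (rad) to yaw yw deg"
    o=r.get_obs();m=R.from_rotvec(o["orientation"]).as_matrix()
    print("tcp",o["tcp_pos"].round(4),"yaw",yaw().round(2),"tilt",m[:,2].round(4),"d_cm",(m.T@(np.array(P)-o["tcp_pos"])*100).round(2),
      "rotvec",None if yw is None else (R.from_matrix(m).inv()*R.from_euler("ZX",[yw,180],degrees=True)).as_rotvec().round(4),"j7",o["joints"][6].round(2),"t",o["clock"])
E
python3 -m creep '{"linear":[[0,0,0],[0,0,0],[0,0,0],[0,0,0],[0,0,0],[0,0,0],[0,0,0],[0,0,0],[0,0,0],[0,0,0],[0,0,0],[0,0,0],[0,0,0],[0,0,0],[0,0,0],[0,0,0],[0,0,0],[0,0,0],[0,0,0],[0,0,0]],"rot":[[0,0,-0.12],[0,0,-0.12],[0,0,-0.12],[0,0,-0.12],[0,0,-0.12],[0,0,-0.12],[0,0,-0.12],[0,0,-0.12],[0,0,-0.12],[0,0,-0.12],[0,0,-0.12],[0,0,-0.12],[0,0,-0.12],[0,0,-0.12],[0,0,-0.12],[0,0,-0.12],[0,0,-0.12],[0,0,-0.12],[0,0,-0.12],[0,0,-0.12]]}' -1 60
python3 - <<'E'
from h import *
k=cam("top")
h=pt(k,(351.2,197.2),.018);n=pt(k,(348.8,232.5),.038);s=pt(k,(193.4,210.7),.08);t=pt(k,(181.7,221.1),.072)
print(h,n,s,t,np.linalg.norm(h[:2]-n[:2]),np.degrees(np.arctan2(*(h-n)[1::-1])),np.degrees(np.arctan2(*(s-t)[1::-1])),np.linalg.norm(s[:2]-t[:2]))
delta([h[0],h[1],.33],178)
E
```

```text
clock: 2.77
tcp_pos: [0.2964, -0.6065, 0.4047]
orientation: [-0.44, -3.11, 0.0]
contact_force: [-0.6, 0.0, -0.1]
grip_width: 0.0853
[ 0.57500719 -0.2267808   0.018     ] [ 0.46967019 -0.21898217  0.038     ] [0.52008484 0.23354733 0.08      ] [0.48933806 0.26757849 0.072     ] 0.10562530053758254 -4.234169234775701 -47.902539199266684 0.045863758511059546
tcp [ 0.2964 -0.6065  0.4047] yaw 163.89 tilt [-1.e-04 -1.e-04 -1.e+00] d_cm [-16.24  44.21   7.46] rotvec [-1.000e-04 -1.000e-04 -2.462e-01] j7 2.11 t 2.7667
```

```bash
python3 -m creep '{"linear":[[-1.16,3.16,0.53],[-1.16,3.16,0.53],[-1.16,3.16,0.53],[-1.16,3.16,0.53],[-1.16,3.16,0.53],[-1.16,3.16,0.53],[-1.16,3.16,0.53],[-1.16,3.16,0.53],[-1.16,3.16,0.53],[-1.16,3.16,0.53],[-1.16,3.16,0.53],[-1.16,3.16,0.53],[-1.16,3.16,0.53],[-1.16,3.16,0.53],[0,0,0],[0,0,0],[0,0,0],[0,0,0]],"rot":[[0,0,0],[0,0,0],[0,0,0],[0,0,0],[0,0,0],[0,0,0],[0,0,0],[0,0,0],[0,0,0],[0,0,0],[0,0,0],[0,0,0],[0,0,0],[0,0,0],[0,0,-0.1],[0,0,-0.11],[0,0,0],[0,0,0]]}'
python3 - <<'E'
from h import *
delta([.575,-.2268,.33],176)
k=cam("wrist");f=r.grab_frame("wrist");cv2.imwrite("pics/w1.png",f)
for n in["lever_hole","lever_knob","lever"]:print(n,[(np.round(d["uv"]).tolist(),round(d["p"],2),int(d["pixels"].sum())) for d in r.cut_out("wrist",n)])
np.save("k1.npy",k["pose"]);print(px(k,[.575,-.2268,.018]),px(k,[.4697,-.219,.038]))
E
```

```text
clock: 4.27
tcp_pos: [0.5773, -0.2284, 0.3304]
orientation: [-0.127, -3.139, -0.0]
contact_force: [-0.4, 0.6, -0.4]
grip_width: 0.0853
tcp [ 0.5773 -0.2284  0.3304] yaw 175.38 tilt [-2.e-04  1.e-04 -1.e+00] d_cm [0.25 0.14 0.04] rotvec [ 0.0001 -0.0002 -0.0108] j7 1.47 t 4.2667
lever_hole [([316.0, 329.0], 0.69, 3140), ([276.0, 157.0], 0.67, 3990), ([491.0, 122.0], 0.62, 6045)]
lever_knob [([314.0, 328.0], 0.86, 3333), ([276.0, 155.0], 0.76, 4222), ([486.0, 119.0], 0.76, 5940)]
lever [([487.0, 120.0], 0.88, 5753), ([316.0, 327.0], 0.73, 3203), ([278.0, 159.0], 0.59, 4077)]
[278.70283087 193.39275924] [277.84136477  57.53862714]
```

View pics/w1.png

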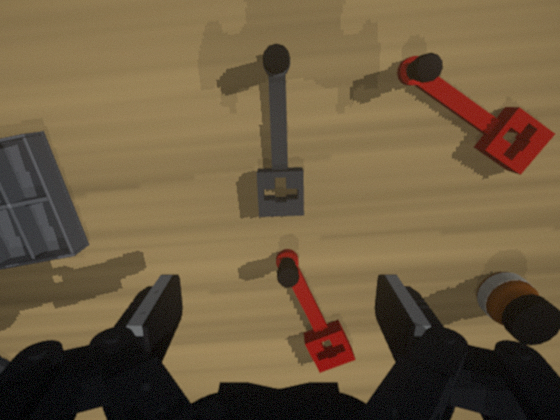

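Wrist view: the dark lever's hub is centred at about (281,191) and its knob top at (276,58). The red look-alikes are at (515,140) and (327,345), clear of the fingers.

```bash
python3 - <<'E'
from h import *
k=cam("wrist");f=cv2.imread("pics/w1.png")
g=cv2.GaussianBlur(f,(3,3),0).astype(int);m=((g.max(2)-g.min(2)<28)&(g.max(2)<115)).astype(np.uint8)
m[:, :240]=0;m[:,320:]=0;m[225:]=0;m[:165]=0
m=cv2.morphologyEx(m,cv2.MORPH_OPEN,np.ones((5,5)))
c=max(cv2.findContours(m,0,2)[0],key=cv2.contourArea);b=cv2.minAreaRect(c);print(b)
h=pt(k,(281,191),.018);n=pt(k,(276.5,58),.038)
print(h,n,np.hypot(*(h-n)[:2]),np.degrees(np.arctan2(*(h-n)[1::-1])))
# hole crop corners by projection check
for q in[(258,170),(303,168),(260,216),(304,214)]:print(pt(k,q,.018).round(4))
E
```

```text
((279.7474365234375, 190.16944885253906), (50.87675857543945, 46.74987030029297), 88.15238952636719)
[ 0.57303141 -0.22496339  0.018     ] [ 0.4698283  -0.22036107  0.038     ] 0.10330567853366389 -2.553404741186842
[ 0.5531 -0.243   0.018 ]
[ 0.5545 -0.2049  0.018 ]
[ 0.5944 -0.2453  0.018 ]
[ 0.5956 -0.2063  0.018 ]
```

```bash
python3 -m creep '{"linear":[[0.15,0.17,0],[0.15,0.17,0],[0,0,2.2],[0,0,2.2],[0,0,2.2],[0,0,2.2],[0,0,2.2],[0,0,2.2],[0,0,1.4],[0,0,0.8],[0,0,0],[0,0,0]],"rot":[[0,0,-0.02],[0,0,-0.02],[0,0,0],[0,0,0],[0,0,0],[0,0,0],[0,0,0],[0,0,0],[0,0,0],[0,0,0],[0,0,0],[0,0,0]]}'
python3 - <<'E'
from h import *
delta([.5742,-.2250,.175],177.7)
E
```

```text
clock: 5.47
tcp_pos: [0.575, -0.2243, 0.177]
orientation: [0.057, 3.141, 0.0]
contact_force: [0.7, -0.3, 0.9]
grip_width: 0.0852
tcp [ 0.575  -0.2243  0.177 ] yaw 177.9 tilt [ 5.e-04  0.e+00 -1.e+00] d_cm [ 0.08 -0.07  0.2 ] rotvec [0.     0.0005 0.0036] j7 1.38 t 5.4667
```

```bash
python3 -m creep '{"linear":[[0.08,-0.07,0.15],[0,0,0],[0,0,0],[0,0,0],[0,0,0],[0,0,0],[0,0,0],[0,0,0],[0,0,0],[0,0,0]],"rot":[[0,0,0],[0,0,0],[0,0,0],[0,0,0],[0,0,0],[0,0,0],[0,0,0],[0,0,0],[0,0,0],[0,0,0]]}' 1 70
python3 - <<'E'
from h import *
delta([.5742,-.2250,.175],177.7)
f=r.grab_frame("side");k=cam("side");u,v=px(k,[.574,-.225,.03]).astype(int)
w=r.grab_frame("wrist")
a=cv2.resize(f[v-50:v+50,u-50:u+50],(420,420),interpolation=2)
cv2.imwrite("pics/g1.png",np.hstack([a,w[:, 90:470]]))
E
```

```text
clock: 6.3
tcp_pos: [0.5744, -0.2253, 0.1762]
orientation: [0.058, 3.139, -0.001]
contact_force: [-1.4, -0.2, 6.0]
grip_width: 0.0383
tcp [ 0.5744 -0.2253  0.1762] yaw 177.88 tilt [ 1.6e-03 -9.0e-04 -1.0e+00] d_cm [0.02 0.03 0.12] rotvec [-0.0009  0.0016  0.0031] j7 1.38 t 6.3
```

View pics/g1.png

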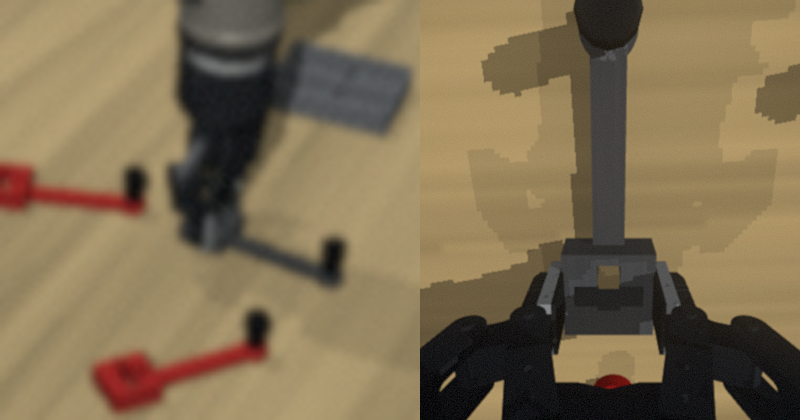

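The hub is gripped: the wrist view shows it square between the pads with the knob centred at (278,20), and the red knob is clear. 6 N upward suggests the tips touch the bench, so I'll regrip 3.5 mm higher to leave the underside free for the flange.

```bash
python3 -m creep '{"linear":[[0,0,0],[0,0,0],[0,0,0],[0,0,-0.2],[0,0,-0.2],[0,0,0]],"rot":[[0,0,0],[0,0,0],[0,0,0],[0,0,0],[0,0,0],[0,0,0]]}' -0.3 70
python3 -m creep '{"linear":[[0,0,0],[0,0,0],[0,0,0],[0,0,0],[0,0,0],[0,0,0],[0,0,0],[0,0,0]],"rot":[[0,0,0],[0,0,0],[0,0,0],[0,0,0],[0,0,0],[0,0,0],[0,0,0],[0,0,0]]}' 1 70
python3 - <<'E'
from h import *
delta([.5744,-.2253,.36],177.7)
k=cam("wrist");f=r.grab_frame("wrist");cv2.imwrite("pics/g2.png",f)
m=f.max(2)[:60,200:360]<50; ys,xs=np.where(m);print("knob px",xs.mean()+200,ys.mean())
E
```

```text
clock: 6.9
tcp_pos: [0.574, -0.2251, 0.1794]
orientation: [0.058, 3.14, -0.0]
contact_force: [0.2, -0.1, -0.3]
grip_width: 0.0553
clock: 7.57
tcp_pos: [0.574, -0.2252, 0.1796]
orientation: [0.058, 3.141, -0.001]
contact_force: [-1.3, -0.3, 5.3]
grip_width: 0.0379
tcp [ 0.574  -0.2252  0.1796] yaw 177.88 tilt [ 5.e-04 -5.e-04 -1.e+00] d_cm [ -0.05  -0.02 -18.04] rotvec [-0.0004  0.0005  0.0032] j7 1.38 t 7.5667
knob px 276.3176823176823 24.814185814185816
```

```bash
python3 -m creep '{"linear":[[0,0,-1],[0,0,-2],[0,0,-2],[0,0,-2],[0,0,-2],[0,0,-2],[0,0,-2],[0,0,-2],[0,0,-2],[0,0,-1],[0,0,0]],"rot":[[0,0,0],[0,0,0],[0,0,0],[0,0,0],[0,0,0],[0,0,0],[0,0,0],[0,0,0],[0,0,0],[0,0,0],[0,0,0]]}'
python3 - <<'E'
from h import *
delta([.54,.2,.36],132)
k=cam("wrist");f=r.grab_frame("wrist");cv2.imwrite("pics/g3.png",f)
m=f.max(2)[:60,200:360]<50; ys,xs=np.where(m);print("knob px",xs.mean()+200,ys.mean())
E
```

```text
clock: 8.53
tcp_pos: [0.5745, -0.225, 0.3616]
orientation: [0.058, 3.137, -0.002]
contact_force: [0.1, 0.8, -2.3]
grip_width: 0.0381
tcp [ 0.5745 -0.225   0.3616] yaw 177.89 tilt [ 0.0039 -0.0014 -1.    ] d_cm [ 5.01 42.34  0.08] rotvec [4.000e-04 4.200e-03 8.009e-01] j7 1.52 t 8.5333
knob px 277.18044596912523 23.956432246998286
```

```bash
python3 -m creep '{"linear":[[0.4,1.5,0],[0.82,2.96,0],[0.82,2.96,0],[0.82,2.96,0],[0.82,2.96,0],[0.82,2.96,0],[0.82,2.96,0],[0.82,2.96,0],[0.82,2.96,0],[0.82,2.96,0],[0.82,2.96,0],[0.82,2.96,0],[0.82,2.96,0],[0.82,2.96,0],[0.42,1.46,0]],"rot":[[0,0,0],[0,0,0],[0,0,0],[0,0,0],[0,0,0],[0,0,0],[0,0,0],[0,0,0],[0,0,0],[0,0,0],[0,0,0],[0,0,0],[0,0,0],[0,0,0],[0,0,0]]}'
python3 -m creep '{"linear":[[0,0,0],[0,0,0],[0,0,0],[0,0,0],[0,0,0],[0,0,0],[0,0,0],[0,0,0],[0,0,0],[0,0,0],[0,0,0]],"rot":[[0,0,0.1],[0,0,0.1],[0,0,0.1],[0,0,0.1],[0,0,0.1],[0,0,0.1],[0,0,0.1],[0,0,0.1],[0,0,0],[0,0,0],[0,0,0]]}'
python3 - <<'E'
from h import *
delta([.475,.193,.36],132)
k=cam("wrist");f=r.grab_frame("wrist");np.save("k2.npy",k["pose"]);cv2.imwrite("pics/w2.png",f)
for n in["spindle_tip","pointer_tip","spindle_seat"]:print(n,[(np.round(d["uv"]).tolist(),round(d["p"],2),int(d["pixels"].sum())) for d in r.cut_out("wrist",n)])
print(px(k,[.5201,.2335,.072]),px(k,[.5201,.2335,.097]),px(k,[.4893,.2676,.072]))
E
```

```text
clock: 9.83
tcp_pos: [0.4718, 0.1972, 0.3579]
orientation: [-0.05, -3.139, -0.002]
contact_force: [0.8, -0.4, -3.0]
grip_width: 0.0379
clock: 10.75
tcp_pos: [0.4738, 0.1933, 0.3582]
orientation: [-1.271, -2.872, 0.002]
contact_force: [0.1, -0.4, -2.4]
grip_width: 0.0379
tcp [0.4738 0.1933 0.3582] yaw 132.25 tilt [-1.5e-03 -6.0e-04 -1.0e+00] d_cm [-0.1   0.07 -0.18] rotvec [-0.0015 -0.0006  0.0043] j7 0.0 t 10.75
spindle_tip [([358.0, 200.0], 0.66, 3336)]
pointer_tip [([360.0, 202.0], 0.96, 3297)]
spindle_seat [([359.0, 202.0], 0.56, 3461), ([71.0, 259.0], 0.43, 2832)]
[354.62126596 207.86216338] [362.06648929 218.43730928] [359.10493181 149.78107511]
```

View pics/w2.png

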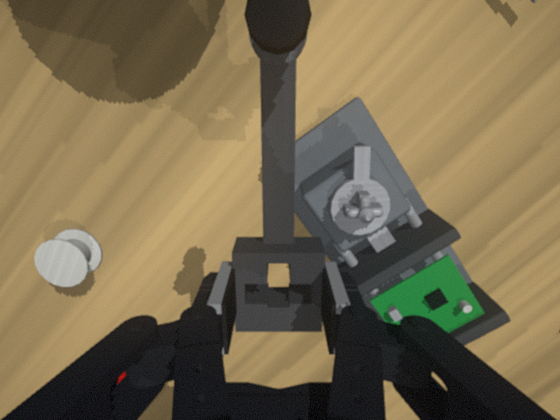

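```bash
python3 - <<'E'
from h import *
f=cv2.imread("pics/w2.png")
a=cv2.resize(f[135:265,305:435],(400,400),interpolation=2);b=cv2.resize(f[225:345,220:340],(400,400),interpolation=2)
cv2.imwrite("pics/c2.png",np.hstack([a,b]))
E
```

```text
(no output)
```

View pics/c2.png

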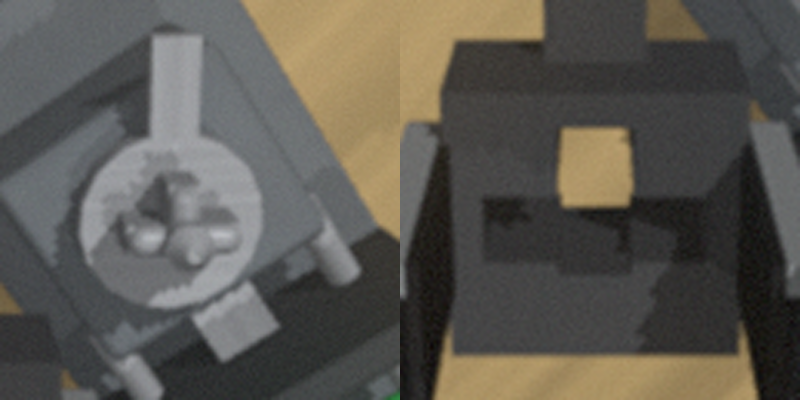

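```bash
python3 - <<'E'
from h import *
k=cam("wrist");k["pose"]=np.load("k2.npy")
s=pt(k,(360.7,206.8),.072);s2=pt(k,(367.7,217.9),.097);t=pt(k,(362.5,146.7),.072);tb=pt(k,(361.5,178),.072)
print("seat",s,s2,"tab",t,np.hypot(*(s-t)[:2]),"yaw",np.degrees(np.arctan2(*(s-t)[1::-1])),np.degrees(np.arctan2(*(tb-t)[1::-1])))
m=r.get_calibration("wrist");m["pose"]=m["mount"]
for q in[(232,252.9),(325,252.9),(235.9,331.2),(321.4,331.2)]:print((pt(m,q,.1616)*1000).round(1))
print("knob",(pt(m,(278,15),.1416)*1000).round(1), "bar ends",(pt(m,(220+83/3.333,225+231/3.333),.1616)*1000).round(1),(pt(m,(220+305/3.333,225+231/3.333),.1616)*1000).round(1))
E
```

```text
seat [0.52303624 0.23736183 0.072     ] [0.52282344 0.2365292  0.097     ] tab [0.48951393 0.2709007  0.072     ] 0.04741941918674552 yaw -45.01415162334252 -45.12942529198379
[ 18.6 -19.1 161.6]
[ 18.6  20.6 161.6]
[-21.2 -19.  161.6]
[-21.3  20.6 161.6]
knob [104.1   0.5 141.6] bar ends [ -1.6 -14.2 161.6] [ -1.7  15.4 161.6]
```

Crop: flange centre (360.7,206.8), tip apex (367.7,218), tab end (362.5,147) giving spindle yaw of about −45°. The lever sits square in the grip. The top and wrist estimates of the spindle differ by 4 mm, so I'll look once more from lower down beside it.

```bash
python3 -m creep '{"linear":[[0.05,0.5,1],[0,0.5,2],[0,0.4,2],[0,0,1.2],[0,0,0.4],[0,0,0],[0,0,0],[0,0,0],[0,0,0]],"rot":[[0,0,-0.024],[0,0,-0.024],[0,0,0],[0,0,0],[0,0,0],[0,0,0],[0,0,0],[0,0,0],[0,0,0]]}'
python3 - <<'E'
from h import *
delta([.5229,.2369,.29],135)
k=cam("wrist");f=r.grab_frame("wrist");np.save("k3.npy",k["pose"]);cv2.imwrite("pics/w3.png",f)
print(px(k,[.5229,.2369,.072]),px(k,[.5229,.2369,.097]))
cv2.imwrite("pics/c3.png",cv2.resize(f[140:360,220:480],(780,660))[:600])
E
```

```text
clock: 11.7
tcp_pos: [0.4845, 0.2034, 0.294]
orientation: [1.207, 2.899, 0.002]
contact_force: [-0.8, -0.2, -2.5]
grip_width: 0.0381
tcp [0.4845 0.2034 0.294 ] yaw 134.8 tilt [ 1.7e-03  5.0e-04 -1.0e+00] d_cm [-0.33  5.08  0.41] rotvec [ 0.0016  0.0009 -0.0035] j7 -0.04 t 11.7
[358.80636935 242.17126928] [369.36363981 260.68983472]
```

View pics/c3.png

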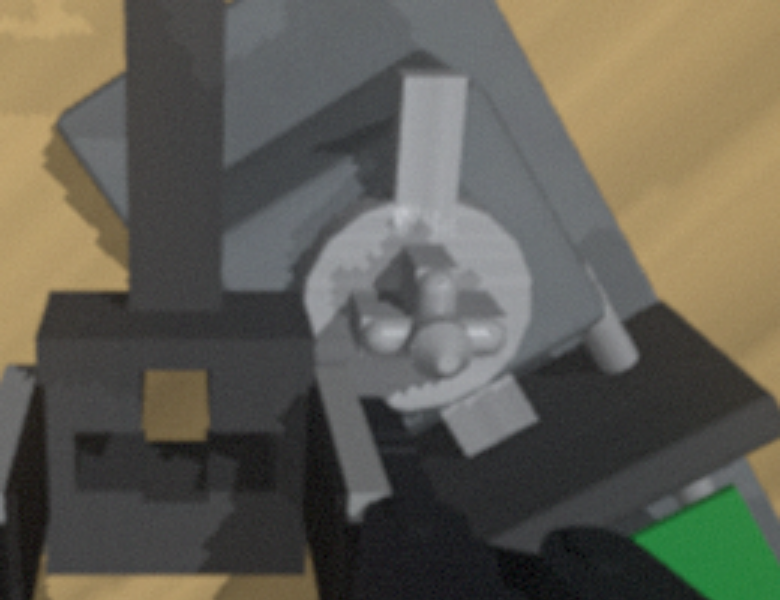

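```bash
python3 - <<'E'
from h import *
k=cam("wrist");k["pose"]=np.load("k3.npy");m=r.get_calibration("wrist");m["pose"]=m["mount"]
o=r.get_obs();z=o["tcp_pos"][2]
T=lambda u,v,h:(pt(m,(220+u/3,140+v/3),z-h)*1000).round(1)
print("tip",T(447,362,.097),"seat",T(417.5,305,.072));s=T(417.5,305,.072)
t=T(434,75,.072);b=T(428,215,.072);print("tab",t,b,np.degrees(np.arctan2(*(t-s)[1::-1])),np.degrees(np.arctan2(*(t-b)[1::-1])),"len",np.hypot(*(t-s)[:2]))
H=lambda u,v:(pt(m,(220+u/3,140+v/3),.1616)*1000).round(1)
print("hub",[H(*q) for q in[(38,340),(314,340),(48,572),(303,572)]])
print("ribs",T(378,335,.087),T(490,335,.087))
E
```

```text
tip [ -3.   50.3 196.9] seat [ -2.7  50.6 221.9]
tab [ 45.   50.2 221.9] [ 16.8  51.3 221.9] -0.4804564909281537 -2.233809260142919 len 47.701677119363424
hub [array([ 18.4, -18.8, 161.6]), array([ 18.3,  20.4, 161.6]), array([-21. , -18.9, 161.6]), array([-21. ,  20.4, 161.6])]
ribs [ -2.3  39.6 206.9] [ -2.4  61.  206.9]
```

```bash
python3 -m creep '{"linear":[[-0.05,1,0],[-0.05,2,0],[-0.05,1.5,0],[0,0.47,0],[0,0,0],[0,0,0],[0,0,0],[0,0,0]],"rot":[[0,0,0],[0,0,0],[0,0,0],[0,0,0],[0,0,0],[0,0,0],[0,0,0],[0,0,0]]}'
python3 - <<'E'
from h import *
# desired TCP from k3 pose tcp + (−1.5, 49.7)mm in that tool frame
yw=np.radians(134.8);P=np.array([.4845,.2034])+(-.0015)*np.array([np.cos(yw),np.sin(yw)])+.0497*np.array([np.sin(yw),-np.cos(yw)])
delta([P[0],P[1],.2516],135)
E
```

```text
clock: 12.42
tcp_pos: [0.5201, 0.2365, 0.2929]
orientation: [-1.208, -2.9, 0.002]
contact_force: [-0.1, 0.2, -3.0]
grip_width: 0.0382
tcp [0.5201 0.2365 0.2929] yaw 134.78 tilt [-5.e-04 -9.e-04 -1.e+00] d_cm [0.01 0.11 4.13] rotvec [-0.001   0.0003 -0.0038] j7 -0.07 t 12.4167
```

```bash
python3 -m creep '{"linear":[[0.01,0.14,0],[0,0,0.6],[0,0,0.7],[0,0,0.6],[0,0,0.2],[0,0,0.2],[0,0,0.2],[0,0,0.2],[0,0,0.2],[0,0,0]],"rot":[[0,0,0],[0,0,0],[0,0,0],[0,0,0],[0,0,0],[0,0,0],[0,0,0],[0,0,0],[0,0,0],[0,0,0]]}'
python3 - <<'E'
from h import *
delta([.5209,.2373,.2516],135);print(r.get_obs()["contact_force"],r.get_obs()["moment"])
E
```

```text
clock: 13.25
tcp_pos: [0.5214, 0.2382, 0.2637]
orientation: [-1.207, -2.9, 0.0]
contact_force: [0.5, -1.0, -2.7]
grip_width: 0.0381
tcp [0.5214 0.2382 0.2637] yaw 134.8 tilt [-3.e-04 -2.e-04 -1.e+00] d_cm [-0.03 -0.1   1.21] rotvec [-0.0004 -0.0001 -0.0034] j7 -0.1 t 13.25
[ 0.45753591 -0.99228368 -2.66929856] [-0.00908344 -0.1304422   0.00732087]
```

Underside at z ≈ 84 mm, already below the rib tops with no contact force. Continuing down.

```bash
python3 -m creep '{"linear":[[0,0,0.25],[0,0,0.25],[0,0,0.25],[0,0,0.2],[0,0,0.1],[0,0,0.1],[0,0,0.1],[0,0,0.1],[0,0,0]],"rot":[[0,0,0],[0,0,0],[0,0,0],[0,0,0],[0,0,0],[0,0,0],[0,0,0],[0,0,0],[0,0,0]]}'
python3 - <<'E'
from h import *
delta([.5209,.2373,.2516],135);print(r.get_obs()["contact_force"],r.get_obs()["moment"])
E
```

```text
clock: 14.0
tcp_pos: [0.5215, 0.2384, 0.2515]
orientation: [1.207, 2.9, -0.001]
contact_force: [-3.5, -2.3, 6.8]
grip_width: 0.038
tcp [0.5215 0.2384 0.2515] yaw 134.8 tilt [ 4.e-04 -6.e-04 -1.e+00] d_cm [-0.04 -0.12 -0.01] rotvec [-0.0002  0.0007 -0.0036] j7 -0.11 t 14.0
[-3.54970882 -2.34632752  6.79103648] [-0.51619637  0.69514445 -0.01506834]
```

Contact came at tcp z 0.2515, right at the predicted seat height. I'll relieve the side load, release so the lever settles, and regrip.

```bash
python3 -m creep '{"linear":[[0,-0.1,0.05],[0,0,0.05],[0,0,0],[0,0,0]],"rot":[[0,0,0],[0,0,0],[0,0,0],[0,0,0]]}'
python3 -m creep '{"linear":[[0,0,0],[0,0,0],[0,0,0],[0,0,0],[0,0,-0.1],[0,0,0]],"rot":[[0,0,0],[0,0,0],[0,0,0],[0,0,0],[0,0,0],[0,0,0]]}' -0.3 70
python3 - <<'E'
from h import *
delta([.5209,.2373,.2516],135);print(r.get_obs()["contact_force"],r.get_obs()["moment"])
k=cam("wrist");f=r.grab_frame("wrist");s=r.grab_frame("side");ks=cam("side");u,v=px(ks,[.522,.237,.08]).astype(int)
cv2.imwrite("pics/s4.png",np.hstack([f[:,90:470],cv2.resize(s[v-45:v+45,u-45:u+45],(420,420),interpolation=2)]))
E
```

```text
clock: 14.33
tcp_pos: [0.5212, 0.2382, 0.2515]
orientation: [1.207, 2.899, 0.002]
contact_force: [-1.9, -1.2, 12.4]
grip_width: 0.0381
clock: 14.83
tcp_pos: [0.5208, 0.2376, 0.2505]
orientation: [-1.207, -2.9, -0.0]
contact_force: [0.0, 0.5, -0.6]
grip_width: 0.0553
tcp [0.5208 0.2376 0.2505] yaw 134.8 tilt [-0.e+00  1.e-04 -1.e+00] d_cm [-0.03 -0.01 -0.11] rotvec [ 0.     -0.0001 -0.0034] j7 -0.11 t 14.8333
[ 0.02236681  0.48216756 -0.59192862] [0.03366309 0.01318954 0.03413693]
```

View pics/s4.png

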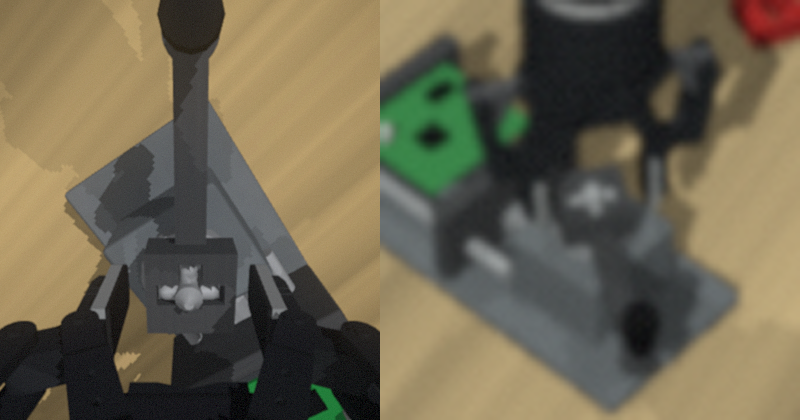

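Seated: the ribs fill the T-slots and the tip shows through the hub at (188,298) in the left half. Regripping and swinging.

```bash
python3 -m creep '{"linear":[[-0.1,0,-0.05],[0,0,0],[0,0,0],[0,0,0],[0,0,0],[0,0,0],[0,0,0],[0,0,0]],"rot":[[0,0,0],[0,0,0],[0,0,0],[0,0,0],[0,0,0],[0,0,0],[0,0,0],[0,0,0]]}' 1 80
python3 -m creep '{"linear":[[0,0,0],[0,0,0],[0,0,0],[0,0,0],[0,0,0],[0,0,0],[0,0,0],[0,0,0]],"rot":[[0,0,-0.05],[0,0,-0.05],[0,0,-0.05],[0,0,-0.05],[0,0,-0.05],[0,0,-0.05],[0,0,-0.05],[0,0,0]]}'
python3 - <<'E'
from h import *
delta([.5209,.2373,.2516],135);print(r.get_obs()["contact_force"],r.get_obs()["moment"])
E
```

```text
clock: 15.6
tcp_pos: [0.5217, 0.2369, 0.2516]
orientation: [1.207, 2.9, 0.0]
contact_force: [-0.4, -0.9, 5.8]
grip_width: 0.0381
clock: 16.27
tcp_pos: [0.522, 0.2365, 0.2516]
orientation: [0.681, 3.066, -0.0]
contact_force: [0.0, -2.6, 5.8]
grip_width: 0.0377
tcp [0.522  0.2365 0.2516] yaw 154.95 tilt [ 9.e-04 -4.e-04 -1.e+00] d_cm [0.13 0.03 0.  ] rotvec [2.000e-04 1.000e-03 3.482e-01] j7 0.19 t 16.2667
[ 0.00887861 -2.59939483  5.80482294] [-0.42924896  0.08926366  0.06055459]
```

```bash
python3 -m creep '{"linear":[[0,0,0],[0,0,0],[0,0,0],[0,0,0],[0,0,0],[0,0,0],[0,0,0],[0,0,0],[0,0,0],[0,0,0],[0,0,0],[0,0,0],[0,0,0]],"rot":[[0,0,-0.06],[0,0,-0.06],[0,0,-0.06],[0,0,-0.06],[0,0,-0.06],[0,0,-0.06],[0,0,-0.06],[0,0,-0.06],[0,0,-0.06],[0,0,-0.06],[0,0,-0.06],[0,0,-0.06],[0,0,0]]}'
python3 - <<'E'
from h import *
delta([.5209,.2373,.2516],135);print(r.get_obs()["contact_force"],r.get_obs()["moment"])
E
python3 -m creep '{"linear":[[0,0,0],[0,0,0],[0,0,0],[0,0,0]],"rot":[[0,0,-0.04],[0,0,-0.04],[0,0,-0.03],[0,0,0]]}'
python3 - <<'E'
from h import *
delta([.5209,.2373,.2516],135);print(r.get_obs()["contact_force"],r.get_obs()["moment"])
f=r.grab_frame("top");k=cam("top");cv2.imwrite("pics/t5.png",f)
w=r.grab_frame("wrist");cv2.imwrite("pics/w5.png",w)
E
```

```text
clock: 17.35
tcp_pos: [0.5219, 0.2362, 0.2516]
orientation: [-0.443, 3.11, -0.002]
contact_force: [-0.8, -3.7, 6.3]
grip_width: 0.0381
tcp [0.5219 0.2362 0.2516] yaw -163.78 tilt [ 5.0e-04 -1.2e-03 -1.0e+00] d_cm [0.07 0.13 0.  ] rotvec [-1.1000e-03  8.0000e-04  1.0685e+00] j7 0.81 t 17.35
[-0.81889505 -3.66495085  6.34608663] [-0.62677691  0.30750153  0.03358672]
clock: 17.68
tcp_pos: [0.5219, 0.2362, 0.2516]
orientation: [-0.611, 3.081, -0.002]
contact_force: [-1.8, -3.3, 7.3]
grip_width: 0.0377
tcp [0.5219 0.2362 0.2516] yaw -157.57 tilt [ 6.0e-04 -1.3e-03 -1.0e+00] d_cm [0.05 0.14 0.  ] rotvec [-1.2000e-03  9.0000e-04  1.1769e+00] j7 0.91 t 17.6833
[-1.75466917 -3.28848291  7.32719587] [-0.61120329  0.26737239  0.06435536]
```

```bash
for i in 1 2; do python3 -m creep '{"linear":[[0,0,0],[0,0,0],[0,0,0]],"rot":[[0,0,-0.03],[0,0,-0.03],[0,0,0]]}' >/dev/null
python3 - <<'E'
from h import *
print(yaw(),r.get_obs()["contact_force"].round(1),r.get_obs()["moment"].round(2))
E
done
```

```text
-154.1343634794115 [-0.8 -3.5  6.9] [-0.62  0.28  0.01]
-150.7843920431963 [-1.4 -3.1  7.6] [-0.59  0.27 -0.49]
```

```bash
for i in 1 2; do python3 -m creep '{"linear":[[0,0,0],[0,0,0],[0,0,0]],"rot":[[0,0,-0.02],[0,0,-0.01],[0,0,0]]}' >/dev/null
python3 - <<'E'
from h import *
print(yaw(),r.get_obs()["contact_force"].round(1),r.get_obs()["moment"].round(2))
E
done
```

```text
-149.24352928199238 [-1.5 -1.9  7.4] [-0.51  0.37 -1.23]
-147.64829721845678 [-1.6 -1.9  7.2] [-0.4   0.47 -1.92]
```

Hard stop reached: the moment climbs to −1.9 N m with further turn. Backing off the preload, releasing and withdrawing.

```bash
python3 -m creep '{"linear":[[0,0,0],[0,0,0]],"rot":[[0,0,0.03],[0,0,0]]}' >/dev/null
python3 -m creep '{"linear":[[0,0,0],[0,0,0],[0,0,0],[0,0,0],[0,0,0]],"rot":[[0,0,0],[0,0,0],[0,0,0],[0,0,0],[0,0,0]]}' -0.3 40
python3 -m creep '{"linear":[[0,0,-0.3],[0,0,-0.7],[0,0,-1.5],[0,0,-2],[0,0,-2],[0,0,-2],[0,0,-2],[0,0,-1],[0,0,0],[0,0,0]],"rot":[[0,0,0],[0,0,0],[0,0,0],[0,0,0],[0,0,0],[0,0,0],[0,0,0],[0,0,0],[0,0,0],[0,0,0]]}'
python3 - <<'E'
from h import *
k=cam("wrist");f=r.grab_frame("wrist");s=r.grab_frame("side");ks=cam("side");u,v=px(ks,[.522,.237,.08]).astype(int)
print(r.get_obs()["clock"],px(k,[.522,.237,.09]),px(k,[.522,.237,.097]))
cv2.imwrite("pics/s6.png",np.hstack([f[:,90:470],cv2.resize(s[v-45:v+45,u-45:u+45],(420,420),interpolation=2)]))
E
```

```text
clock: 19.37
tcp_pos: [0.5214, 0.237, 0.251]
orientation: [-0.84, 3.027, 0.0]
contact_force: [1.1, -0.4, 1.1]
grip_width: 0.0555
clock: 20.2
tcp_pos: [0.5215, 0.2367, 0.3665]
orientation: [-0.839, 3.026, -0.0]
contact_force: [-0.5, -0.5, -0.6]
grip_width: 0.0552
20.3 [277.60203544 208.70504691] [277.58605342 211.63903665]
```

View pics/s6.png

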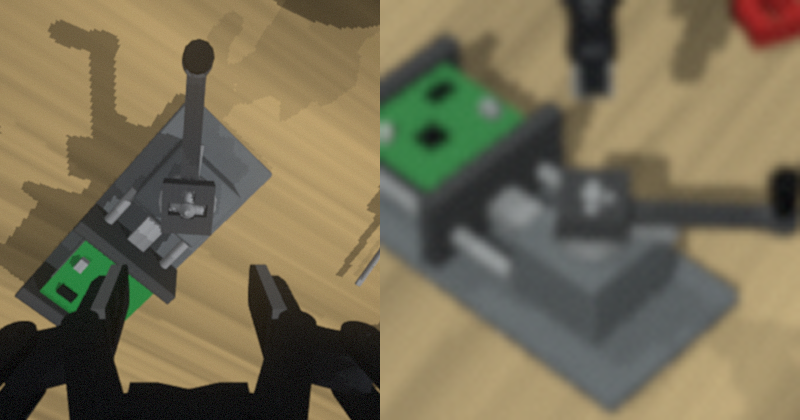

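The picture shows the lever flush on the spindle and the jaw moved up to the board: knob (198,58), hub (188,205). A quick angle check, plus the bystanders.

```bash
python3 - <<'E'
from h import *
k=cam("wrist")
a=pt(k,(275,108),.01);b=pt(k,(108,292),.01);vy=np.degrees(np.arctan2(*(b-a)[1::-1]))
h=pt(k,(278,201),.09);n=pt(k,(288,53),.11);ly=np.degrees(np.arctan2(*(h-n)[1::-1]))
print("vice yaw",vy,"lever yaw",ly,"len",np.hypot(*(h-n)[:2]),"q rad",np.radians(ly-vy)+.6, "hub",h)
f=r.grab_frame("top");g=cv2.imread("pics/top0.png")
for n in["solder_spool","flux_jar","screwdriver","parts_tray"]:print(n,[(np.round(d["uv"]).tolist(),round(d["p"],2)) for d in r.cut_out("top",n)])
for n,(u,v) in dict(spool=(277,265),jar=(281,154),driver=(128,240),tray=(430,202)).items():
    print(n,cv2.absdiff(f,g)[v-25:v+25,u-20:u+20].mean().round(1))
E
```

```text
vice yaw -12.569806838317389 lever yaw 27.49787647365981 len 0.09999786579313254 q rad 1.2993129974403885 hub [0.51521856 0.23323659 0.09      ]
solder_spool [([277.0, 265.0], 0.55)]
flux_jar [([282.0, 156.0], 0.73)]
screwdriver [([129.0, 250.0], 0.81)]
parts_tray [([428.0, 203.0], 0.61)]
spool 29.8
jar 11.4
driver 14.2
tray 15.2
```

```bash
python3 -c "
from bench import r
print(r.hand_in(),r.get_obs()['clock'])"
```

```text
the job is handed in; nothing more can be done
the job is handed in; nothing more can be done
```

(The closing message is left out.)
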